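Grease the finishing spindle's bearing

TASK

Service the bearing of the shoe-finishing spindle: first put the three loose bits taken off it (rubber dust cap, hex nut, brass plug) into the round steel dish. Then take the push-type grease gun out of its holder, press its coupler squarely onto the tilted grease nipple until it snaps fully home, push on so that the coupler telescopes into the gun by more than half its stroke, and finish while holding it there against the spring, with the gun still gripped. Leave the other things on the bench where they are.

Things in the scene. Friction and masses are not known exactly. Their poses are not given: they have to be found in the camera images.
- cap: Black rubber dust cap standing on the bench: round, 28 mm diameter, 24 mm tall, domed top (straight sides for the lowest 14 mm). Origin: centre of its underside; z up. 20 g.
- nut: Plain steel hexagon nut lying flat: 30 mm across flats, 14 mm thick. Origin: centre of its underside; z up. Its flats face its own x axis and every 60 degrees from there. About 60 g.
- stud: Brass plug standing on its hexagon foot (24 mm across flats, 10 mm high, flats as for the nut) with a round shank on top, 14 mm diameter, from 10 to 34 mm height. Origin: centre of its underside; z up. About 50 g.
- dish: Round steel parts dish, fixed to the bench: outer radius 60 mm at the foot, 70 mm at the rim, 28 mm high, wall 3 mm, inner floor 5 mm above the bench. Origin: centre of its underside.
- holder: Dark steel holder, fixed: a foot disc of 42 mm radius with an upright cup of 25.5 mm outer radius, 21.5 mm bore radius, rim 58 mm above the bench, inner floor at 6 mm. The grease gun stands in it, nose down. Origin: centre of its underside.
- gun: Round push-type grease gun, 150 mm long, 0.4 kg, upright in the holder. Origin: centre of the coupler's mouth (not telescoped); z along its axis to the grip end. From the mouth: steel coupler, radius 17 mm (mouth 19), to 42 mm; spring and stem to 62; aluminium barrel, radius 20, to 100; flange, radius 24, to 106; black grip, radius 15, to 150 (grasp here end-on; fingertips may bear on the flange).
- coupler (a joint): How far the coupler has telescoped into the gun, in m: 0 out, 0.015 at its stop. The spring is preloaded: it starts to give at about 13 N and takes 0.5 N more per mm (20.5 N at the stop). Pushing the jaws over the nipple's head takes about 8 N, after which they draw the coupler on by about 5 mm until it is home; so it snaps on before it telescopes.
- seat (a point): Bottom of the coupler's bore, on its axis, 18 mm in from the mouth (moves with the coupler); z to the grip end. Bore radius 10 mm, flared to 12 at the mouth; four sprung jaws 7 mm in leave a 7 mm radius opening and snap in behind the nipple's head. Meets nipple_top when fully home.
- nipple: Button-head grease nipple on top of the green bearing block, tilted 25 degrees from vertical towards the block's front (robot's side, give or take the block's yaw). Origin: foot of the nipple; z outward along its axis. Hexagon foot 22 mm across flats, to 6 mm; neck of 6 mm radius to 21 mm; head of 9 mm radius from 21 to 30 mm, domed.
- nipple_top (a point): Centre of the top of the nipple's head, 30 mm along its axis from its foot; z outward along the axis.
- spindle: Spindle unit, fixed: foot plate 120 x 100 x 12 mm, green bearing block (60 mm square, rounded top 98 mm above the bench), shaft along its y at 60 mm height, sanding drum of 43 mm radius centred 115 mm to its +y. Origin: centre of the foot plate's underside; front is -x. The nipple's axis lies in its x-z plane.
- last: Bystander: wooden shoe last, 235 x 72 mm, 90 mm high. Origin: centre of its underside.
- hammer: Bystander: hammer lying flat, 260 mm long along its x.
- polish_tin: Bystander: flat round tin, 68 mm diameter, 28 mm high, origin under its centre.
- glue_jar: Bystander: amber jar, 72 mm diameter, 85 mm high, origin under its centre.
- heel: Bystander: black rubber heel block, 60 x 55 x 27 mm.
- screwdriver: Bystander: screwdriver with a wooden handle, 200 mm long along its x, 26 mm high.
Not all that is in view belongs to the job. Leave any green or purple look-alike of the cap alone.

How it is judged:
By the outcome, as a careful person would: the job done as asked, in the order asked, and still so for the second after the job is handed in, while the arm keeps its last pose, push and grip.
It also fails if it takes over 70 s, if anything falls off the work surface, if the arm or the gripper's body presses on something with over 40 N, if the wrist force passes 120 N, or if a joint passes its speed limit or range.

ROBOT

A 6-joint arm with a two-finger parallel gripper is mounted at the origin on the work surface. World frame = base frame: x ahead of the robot, y to its left, z up, the work surface at z = 0. Lengths are in m, angles in rad, forces in N, time in s.
With the tool pointing down it reaches from about 0.325 to 0.775 m from the base axis. Payload 9.3 kg.
Tool frame: the origin (TCP) lies at the very end of the fingers, on their centre line; the grasp point (between the pads) lies 19 mm behind it (r.grip_depth is the distance from the TCP to the grasp point, in m); z points along the fingers, y is the line along which they close (so a half turn about z gives the same grasp; the last joint's range is limited). The gripper opens to 85 mm and grips with 20 to 120 N. Pads are 22 mm wide; open, the fingers measure 114 mm over their backs; the gripper's body (76 mm by 85 mm) begins 54 mm behind the grasp point. The pads swing forward as they close: fully open they stand 13 mm farther back than shut.
Start: joints at [1.138, 0.259, 0.021, 1.334, 0, 1.418], TCP at [0.152, 0.529, 0.194] pointing down, gripper open.
Joint ranges: [-3.04, 3.04], [-0.91, 1.82], [-1.04, 1.36], [-1.92, 1.95], [-1.52, 1.45], [-3.14, 3.14]. Speed limits (rad/s): [2.22, 2.22, 2.79, 3.14, 3.14, 3.14].

INTERFACE

Orientations are given as a unit quaternion [x, y, z, w].
In Python, from cell import r gives the robot as it stands. The module is installed in compiled form; this text tells all that it offers.
- The arm moves only by the tool step_arm, never from a script. Its argument "motion" is one flat list of numbers, 4 for each row, row after row: the shift along the world's x, y, z in cm, then the turn about the world's z in degrees. In form: [tx, ty, tz, turn, tx, ty, tz, turn, ...]. A call has 1 to 12 rows; each row shifts and turns the commanded pose from where the row before left it; what a row does not reach is not made up. A row lasts 1/8 s, in which the tool goes at most 62.5 mm and 10.7 degrees, less where a joint would pass 70% of its speed; a pose out of reach is approached as far as the arm can. A call with a gripper value outside its range is refused whole. "claw" is the finger opening in cm, from 0 to 8.54, set as the call begins (left out, the last holds). The fingers move at their own pace and stop on an object; "force" is the grip in N (left out, the last holds). Time passes only in rows, so rows that do not move let the fingers close. It gives the time, the measured TCP pose, the force, the opening and the grip force at its end, in the units of the state.
- r.state(): the state, without advancing time (a new reading comes with each control period).
- r.capture(name): name is "scene" or "top"; returns (picture, depth): 400x640x3 uint8, blue, green, red; 400x640 float32, m along the optical axis (not along the pixel's ray), 0 where there is no reading.
- r.camera_model(name): a dict with "mtx" (3x3 intrinsics, pixels), "R" (3x3) and "t" (3): a world point X has camera coordinates R X + t. Camera axes: x right, y down, z forward; pixel columns grow to the right and rows downward; lengths in m; the calibration is good to about 2 mm. A picture is of the moment at which its call begins. camera_model takes no time and is no camera call.
- r.close_job(): hands the job in; it is judged then, once.
Trained networks look in the newest picture that a camera, given by its name, has taken for a name from the list of things; names that differ only in an ending like _2 or _b are one class to them, and where a whole thing is asked for, a point or a joint stands for the part that bears it (a point fixed in the world has none). Each returns a list of dicts, best first, with "p" (0 to 1); they miss things now and then, are a little off and sometimes report something else, mostly with a low value. They report only what shows in the picture. A call takes as long as a camera call. They do not tell look-alikes from the thing itself.
- r.trace(target, camera): "pixels" (400x640 bool, what is visible of it) and "uv" ([column, row] in pixels, amid what is visible of it).
- r.pinpoint(target, camera): "uv" ([column, row] in pixels: a listed point, or the origin of a listed thing).
The state is a dict: "clock": time; "qpos": joint angles; "joint_vel": joint speeds; "joint_torque": joint torques, N m; "tcp_pos": TCP position; "orientation": TCP orientation; "contact_force": force on the tool from outside, world axes, zero at the start; "moment": the same for the moment, N m; "opening": finger opening in m; "grip_force": force on a finger pad.
Only numpy, scipy, OpenCV 4.12 (cv2) and the standard library are available. Lean on these libraries where they do the work, as an engineer would, in place of code of your own. Each camera call takes 0.05 s, during which the arm holds its last target. There are 200 camera calls.

## Working session

There is one attempt and no reset: what is moved stays moved. The work goes in short steps, Python scripts to look and compute and a tool call to move; the robot and the scene stay as the last step left them, time stands still between calls to the robot, and variables do not carry over. Pictures are saved under pics/ and viewed, at most 10 in all, crops included, and the job is handed in when it is done.

Besides the shell and the picture viewer there is one more tool, called after "Call:" as name(argument=value, ...), one argument or row to a line, values as JSON. step_arm: Moves the arm, as the interface text tells. Its arguments: {"type":"object","properties":{"motion":{"type":"array"},"claw":{"type":"number"},"force":{"type":"number"}},"required":["motion"]}

```bash
mkdir -p pics; ls
cat > h.py <<'E'
import numpy as np, cv2
from cell import r
def ray(cam,uv,z):
    "world point on pixel ray at height z"
    m=r.camera_model(cam);R,t=m["R"],m["t"];d=R.T@np.linalg.solve(m["mtx"],[uv[0],uv[1],1.]);c=-R.T@t
    return c+d*(z-c[2])/d[2]
def cloud(cam,depth):
    m=r.camera_model(cam);K=m["mtx"];v,u=np.mgrid[:400,:640]
    P=np.stack([(u-K[0,2])/K[0,0]*depth,(v-K[1,2])/K[1,1]*depth,depth],-1)
    return (P-m["t"])@m["R"]
def proj(cam,X):
    m=r.camera_model(cam);p=m["mtx"]@(m["R"]@np.asarray(X,float)+m["t"]);return p[:2]/p[2]
E
python3 - <<'E'
from h import *
print(r.state())
for c in("scene","top"):
    m=r.camera_model(c);print(c,-m["R"].T@m["t"],m["R"][2],m["mtx"][0,0])
    im,d=r.capture(c);cv2.imwrite(f"pics/{c}0.png",im);P=cloud(c,d)
    for n in("cap","nut","stud","dish","holder","gun","spindle","nipple"):
        for q in r.trace(n,c)[:3]:
            if q["p"]<.3: continue
            X=P[q["pixels"]&(d>0)]
            print(c,n,round(q["p"],2),np.round(q["uv"]),"med",np.round(np.median(X,0),3),"lo",np.round(np.percentile(X,2,0),3),"hi",np.round(np.percentile(X,98,0),3))
    for n in("nipple","nipple_top","seat","gun","spindle"):
        for q in r.pinpoint(n,c)[:2]: print(c,"pin",n,round(q["p"],2),np.round(q["uv"],1))
E
```

```text
pics
{'clock': 0.0, 'qpos': array([ 1.13839853e+00,  2.59196523e-01,  2.07807972e-02,  1.33367342e+00,
       -2.47891085e-05,  1.41818090e+00]), 'joint_vel': array([-1.52433816e-03,  1.76222359e-04, -2.03333935e-03, -7.32592967e-05,
       -1.09865065e-03,  8.58862674e-04]), 'joint_torque': array([ 1.88568210e-04, -5.55637479e+01,  3.44529498e+01,  1.36739103e-02,
       -2.08456404e-04, -1.04720712e-05]), 'tcp_pos': array([0.15176972, 0.52832264, 0.19297132]), 'orientation': array([ 1.39435324e-01,  9.90230969e-01, -6.22525759e-04, -1.74525932e-04]), 'contact_force': array([ 0.58899943, -0.17461991, -0.32792258]), 'moment': array([-0.03694629,  0.00311499, -0.01189377]), 'grip_force': 0.0, 'opening': 0.08513075484867248}
scene [ 1.13757774 -0.42042056  0.71761211] [-0.56785893  0.48000178 -0.66868119] 389.39451391234024
scene cap 0.68 [147. 243.] med [ 0.44  -0.331  0.016] lo [ 0.427 -0.342  0.002] hi [ 0.446 -0.319  0.024]
scene cap 0.66 [180. 215.] med [ 0.402 -0.237  0.015] lo [ 0.378 -0.249 -0.001] hi [ 0.408 -0.223  0.024]
scene cap 0.63 [206. 207.] med [ 0.397 -0.178  0.015] 
[... 1563 characters left out ...]
026 -0.002] hi [0.49  0.107 0.114]
top gun 0.81 [302. 231.] med [0.457 0.065 0.117] lo [0.438 0.045 0.108] hi [0.481 0.088 0.162]
top gun 0.31 [378. 236.] med [ 0.463 -0.137  0.012] lo [ 0.454 -0.151  0.002] hi [ 0.477 -0.128  0.041]
top spindle 0.71 [244. 196.] med [0.563 0.238 0.076] lo [0.499 0.159 0.002] hi [0.652 0.348 0.108]
top nipple 0.61 [320. 126.] med [0.771 0.037 0.059] lo [ 0.729 -0.067  0.001] hi [0.823 0.136 0.091]
top nipple 0.41 [255. 255.] med [0.399 0.211 0.027] lo [0.372 0.181 0.011] hi [0.428 0.241 0.033]
top pin nipple 0.48 [256.6 186.2]
top pin nipple_top 0.45 [252.8 190.2]
top pin gun 0.55 [306.  235.4]
top pin gun 0.43 [315.8 165.4]
top pin spindle 0.91 [255.5 192.7]
```

View pics/top0.png

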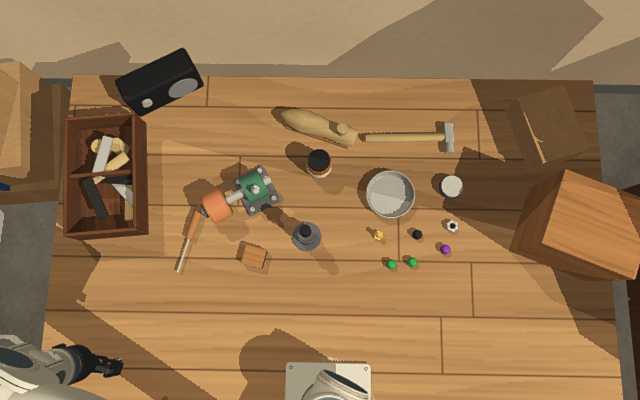

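View pics/scene0.png

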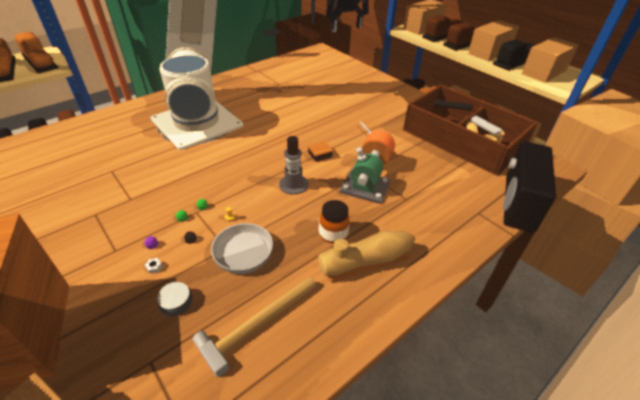

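Run:
```python
from h import *
a=cv2.imread("pics/top0.png");b=cv2.imread("pics/scene0.png")
c1=cv2.resize(a[215:275,365:465],(400,240),interpolation=cv2.INTER_CUBIC)
c2=cv2.resize(b[190:280,135:235],(400,360),interpolation=cv2.INTER_CUBIC)
c3=cv2.resize(a[160:220,215:315],(400,240),interpolation=cv2.INTER_CUBIC)
c4=cv2.resize(b[125:215,320:420],(400,360),interpolation=cv2.INTER_CUBIC)
cv2.imwrite("pics/crop1.png",np.hstack([np.vstack([c1,c2]),np.vstack([c3,c4])]))
D={}
for c in("top","scene"):
    im,d=r.capture(c);D[c]=P=cloud(c,d)
    pts={"top":{"cap":(417,235),"stud":(378,236),"nut":(452,226)},"scene":{"cap":(190,238),"stud":(230,215),"nut":(154,266)}}[c]
    for n,(u,v) in pts.items():
        w=np.zeros((400,640),bool);w[v-14:v+15,u-14:u+15]=1
        X=P[w&(P[...,2]>.007)&(P[...,2]<.06)];print(c,n,len(X),"mean",X.mean(0).round(4),"lo",np.percentile(X,3,0).round(4),"hi",np.percentile(X,97,0).round(4))
        zt={"cap":.02,"stud":.032,"nut":.0135}[n]; X=X[X[:,2]>zt-.004]; print("    top part",len(X),X.mean(0).round(4),np.ptp(X[:,:2],axis=0).round(3))
# gun grip top, dish
    for n,(x,y,rr,z0,z1) in {"grip":(.46,.062,.04,.145,.175),"flange":(.46,.062,.05,.103,.12),"dishrim":(.586,-.174,.09,.024,.034),"nipple":(.56,.19,.08,.101,.16)}.items():
        m=(np.hypot(P[...,0]-x,P[...,1]-y)<rr)&(P[...,2]>z0)&(P[...,2]<z1);X=P[m]
        if len(X): print(c,n,len(X),"mean",X.mean(0).round(4),"lo",X.min(0).round(3),"hi",X.max(0).round(3))
```

```text
top cap 87 mean [ 0.4707 -0.2486  0.0186] lo [ 0.4548 -0.2836  0.0073] hi [ 0.4994 -0.2209  0.0273]
    top part 60 [ 0.4691 -0.2498  0.0224] [0.023 0.023]
top stud 77 mean [ 0.4619 -0.1417  0.0175] lo [ 0.4242 -0.1746  0.0073] hi [ 0.4879 -0.1199  0.0368]
    top part 20 [ 0.4655 -0.1396  0.035 ] [0.012 0.012]
top nut 113 mean [ 0.496  -0.3511  0.014 ] lo [ 0.4793 -0.3668  0.0072] hi [ 0.5211 -0.3358  0.0196]
    top part 97 [ 0.4959 -0.3512  0.015 ] [0.05  0.043]
top grip 105 mean [0.46   0.0652 0.1558] lo [0.446 0.052 0.145] hi [0.475 0.078 0.163]
top flange 136 mean [0.4574 0.0646 0.1127] lo [0.438 0.042 0.105] hi [0.484 0.088 0.119]
top dishrim 180 mean [ 0.5879 -0.1796  0.028 ] lo [ 0.515 -0.243  0.024] hi [ 0.651 -0.104  0.034]
top nipple 81 mean [0.5793 0.2065 0.1123] lo [0.562 0.19  0.101] hi [0.608 0.233 0.13 ]
scene cap 107 mean [ 0.4785 -0.2526  0.0174] lo [ 0.4682 -0.2636  0.0087] hi [ 0.4863 -0.2404  0.0239]
    top part 62 [ 0.4761 -0.2523  0.0208] [0.02  0.022]
scene stud 176 mean [ 0.4984 -0.147   0.0207] lo [ 0.4645 -0.1715  0.0083] hi [ 0.532  -0.1332  0.0336]
    top part 30 [ 0.4796 -0.1437  0.0319] [0.065 0.035]
scene nut 158 mean [ 0.5009 -0.3522  0.0131] lo [ 0.4857 -0.3662  0.0084] hi [ 0.5136 -0.338   0.016 ]
    top part 149 [ 0.5003 -0.352   0.0134] [0.034 0.031]
scene grip 93 mean [0.4674 0.0627 0.1531] lo [0.451 0.049 0.145] hi [0.479 0.08  0.158]
scene flange 132 mean [0.4726 0.0586 0.1117] lo [0.441 0.041 0.105] hi [0.489 0.087 0.12 ]
scene dishrim 278 mean [ 0.586  -0.1758  0.0267] lo [ 0.517 -0.243  0.024] hi [ 0.656 -0.104  0.03 ]
scene nipple 78 mean [0.5805 0.2016 0.1124] lo [0.566 0.193 0.101] hi [0.595 0.217 0.127]
```

View pics/crop1.png

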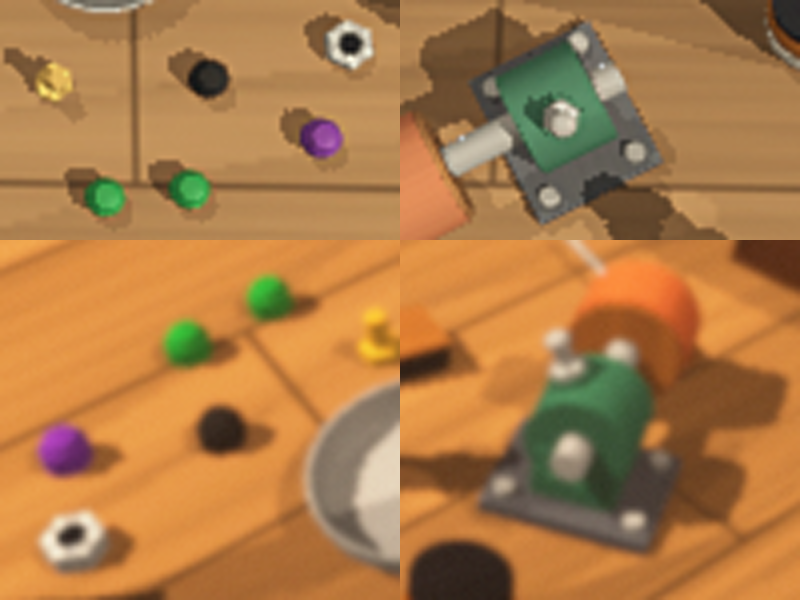

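Call:
step_arm(
  motion=[5,-3.5,0,4,5,-3.5,0,4,5,-3.5,0,4,5,-3.5,0,4,1.5,-6,0,0,1.5,-6,0,0,1.5,-6,0,0,1.5,-6,0,0,1.5,-6,0,0,1.5,-6,0,0,1.5,-6,0,0,1.5,-6,0,0],
  claw=6,
  force=30,
)

```text
clock: 3.0
tcp_pos: [0.4721, -0.0935, 0.1939]
orientation: [0.0, 1.0, -0.0, 0.0]
contact_force: [0.8, 0.2, 0.2]
opening: 0.06
grip_force: 0.0
```

Call:
step_arm(
  motion=[-0.5,-4.7,-3,0,0,0,-5,0,0,0,-5,0,0,0,-4,0,0,0,-0.9,0],
)

```text
clock: 3.62
tcp_pos: [0.4655, -0.1378, 0.0127]
orientation: [0.0, 1.0, 0.001, -0.002]
contact_force: [1.0, 0.9, 0.3]
opening: 0.0598
grip_force: 0.0
```

Call:
step_arm(
  motion=[0,0,0,0,0,0,0,0,0,0,0,0,0,0,0,0],
  claw=0,
)

```text
clock: 4.12
tcp_pos: [0.4673, -0.1385, 0.0153]
orientation: [0.0, 1.0, -0.0, 0.001]
contact_force: [-1.3, 0.6, -0.0]
opening: -0.0001
grip_force: 0.0
```

Run:
```python
from h import *
a,_=r.capture("top");b,_=r.capture("scene")
c1=cv2.resize(a[195:255,330:430],(400,240),interpolation=cv2.INTER_CUBIC)
c2=cv2.resize(b[170:260,170:270],(400,360),interpolation=cv2.INTER_CUBIC)
cv2.imwrite("pics/crop2.png",np.vstack([c1,c2]))
```

```text
(no output)
```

View pics/crop2.png

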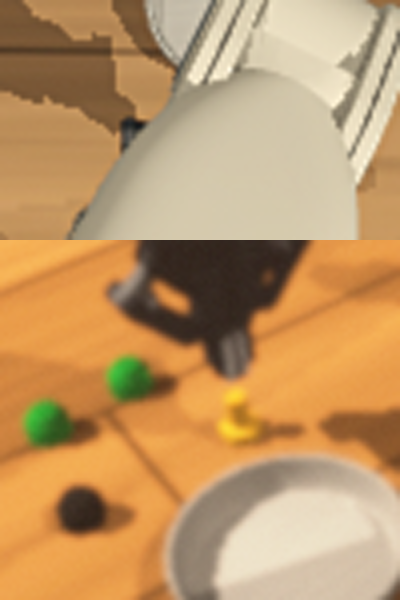

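Run:
```python
from h import *
print("tcp",r.state()["tcp_pos"],proj("scene",r.state()["tcp_pos"]))
for uv,z in(((229.2,209),.034),((229.7,216.5),.006)):print(ray("scene",uv,z))
im,d=r.capture("scene")
hsv=cv2.cvtColor(im,cv2.COLOR_BGR2HSV);w=np.zeros((400,640),bool);w[195:230,215:245]=1
m=w&(hsv[...,1]>150)&(hsv[...,0]>19)&(hsv[...,0]<35)
X=cloud("scene",d)[m];v,u=np.nonzero(m);print(m.sum(),u.min(),u.max(),v.min(),v.max(),np.median(X,0),X.min(0),X.max(0))
a=cv2.imread("pics/top0.png")
for cam,I,boxes in(("top",a,{"cap":(417,235),"stud":(378,236),"nut":(452,226)}),):
    h=cv2.cvtColor(I,cv2.COLOR_BGR2HSV)
    for n,(u,v) in boxes.items():print(n,[tuple(int(k) for k in h[v+j,u]) for j in(-3,0,3)])
m=(h[...,1]>150)&(h[...,0]>19)&(h[...,0]<35)&(h[...,2]>150);m[:228]=0;m[245:]=0;m[:,:368]=0;m[:,390:]=0
v,u=np.nonzero(m);print("top stud",len(u),u.min(),u.max(),v.min(),v.max(),[ray("top",(u.mean(),v.mean()),z).round(4) for z in(.005,.017,.034)])
```

```text
tcp [ 0.46705042 -0.13843484  0.0149458 ] [229.81673482 213.27396608]
[ 0.47113491 -0.13969317  0.034     ]
[ 0.46845674 -0.14091935  0.006     ]
42 225 231 207 219 [ 0.4684316  -0.14539459  0.01030256] [ 0.42706886 -0.15251148 -0.00144515] [ 0.47706199 -0.12005546  0.03573715]
cap [(19, 41, 50), (17, 44, 52), (14, 68, 41)]
stud [(20, 152, 227), (19, 160, 194), (24, 143, 238)]
nut [(23, 45, 91), (0, 20, 38), (28, 24, 255)]
top stud 29 374 382 231 239 [array([ 0.4658, -0.1416,  0.005 ]), array([ 0.4644, -0.1402,  0.017 ]), array([ 0.4625, -0.1382,  0.034 ])]
```

Run:
```python
from h import *
im,d=r.capture("scene");P=cloud("scene",d)
for v in range(190,222,2):
    print(v,[(tuple(int(k) for k in im[v,u]),tuple(P[v,u].round(3))) for u in(224,228,231)])
print(r.state())
```

```text
190 [((35, 44, 57), (np.float64(0.48), np.float64(-0.148), np.float64(0.108))), ((30, 39, 51), (np.float64(0.476), np.float64(-0.136), np.float64(0.098))), ((37, 50, 73), (np.float64(0.479), np.float64(-0.13), np.float64(0.097)))]
192 [((35, 41, 55), (np.float64(0.479), np.float64(-0.148), np.float64(0.102))), ((46, 53, 67), (np.float64(0.477), np.float64(-0.137), np.float64(0.093))), ((44, 62, 90), (np.float64(0.479), np.float64(-0.131), np.float64(0.092)))]
194 [((37, 45, 56), (np.float64(0.48), np.float64(-0.149), np.float64(0.096))), ((69, 78, 93), (np.float64(0.477), np.float64(-0.138), np.float64(0.088))), ((60, 73, 94), (np.float64(0.476), np.float64(-0.13), np.float64(0.082)))]
196 [((41, 50, 62), (np.float64(0.475), np.float64(-0.148), np.float64(0.086))), ((76, 88, 101), (np.float64(0.48), np.float64(-0.141), np.float64(0.085))), ((70, 82, 99), (np.float64(0.479), np.float64(-0.133), np.float64(0.08)))]
198 [((42, 49, 60), (np.float64(0.475), np.float64(-0.149), np.float64(0.08))), ((83, 95, 109), (np.float64(0.479), np.float64(-0.141), np.float64(0.078))), ((82, 95, 111), 
[... 2675 characters left out ...]
lock': 4.325, 'qpos': array([-4.60684379e-01,  2.78662065e-01, -4.41728840e-01,  8.50134511e-01,
        6.86595102e-06, -4.60161262e-01]), 'joint_vel': array([-0.00061176,  0.0037245 , -0.00153618, -0.00304618,  0.00102626,
       -0.00025429]), 'joint_torque': array([ 1.18018358e-02, -5.06766164e+01,  2.79473358e+01,  3.04403591e-03,
       -1.43812231e-04, -2.06960102e-07]), 'tcp_pos': array([ 0.46693889, -0.13841012,  0.01474455]), 'orientation': array([ 2.61558176e-04,  9.99999957e-01, -5.71112640e-05,  1.22875605e-04]), 'contact_force': array([0.54970346, 0.8455723 , 0.07845534]), 'moment': array([0.00640966, 0.00923967, 0.00014834]), 'grip_force': 0.0, 'opening': 9.51328468392552e-05}
```

Run:
```python
from h import *
im,d=r.capture("scene");P=cloud("scene",d)
cv2.imwrite("pics/crop3.png",cv2.resize(im[90:230,140:300],(800,700),interpolation=cv2.INTER_CUBIC)[:600])
m=(abs(P[...,0]-.467)<.12)&(abs(P[...,1]+.14)<.12)&(P[...,2]>.04)&(P[...,2]<.2)
X=P[m]
for z in np.arange(.04,.2,.01):
    Y=X[(X[:,2]>=z)&(X[:,2]<z+.01)]
    if len(Y):print(z.round(2),len(Y),Y.min(0)[:2].round(3),Y.max(0)[:2].round(3))
```

```text
0.05 13 [ 0.474 -0.149] [ 0.48  -0.132]
0.06 38 [ 0.462 -0.153] [ 0.481 -0.126]
0.07 39 [ 0.463 -0.153] [ 0.482 -0.125]
0.08 30 [ 0.465 -0.152] [ 0.481 -0.127]
0.09 50 [ 0.468 -0.167] [ 0.483 -0.112]
0.1 130 [ 0.459 -0.176] [ 0.483 -0.1  ]
0.11 98 [ 0.458 -0.182] [ 0.487 -0.094]
0.12 114 [ 0.463 -0.194] [ 0.487 -0.086]
0.13 142 [ 0.464 -0.2  ] [ 0.487 -0.079]
0.14 200 [ 0.455 -0.201] [ 0.49  -0.078]
0.15 165 [ 0.46 -0.19] [ 0.49  -0.089]
0.16 84 [ 0.461 -0.182] [ 0.487 -0.097]
0.17 25 [ 0.462 -0.177] [ 0.502 -0.136]
0.18 109 [ 0.457 -0.177] [ 0.507 -0.112]
0.19 115 [ 0.462 -0.176] [ 0.507 -0.11 ]
```

View pics/crop3.png

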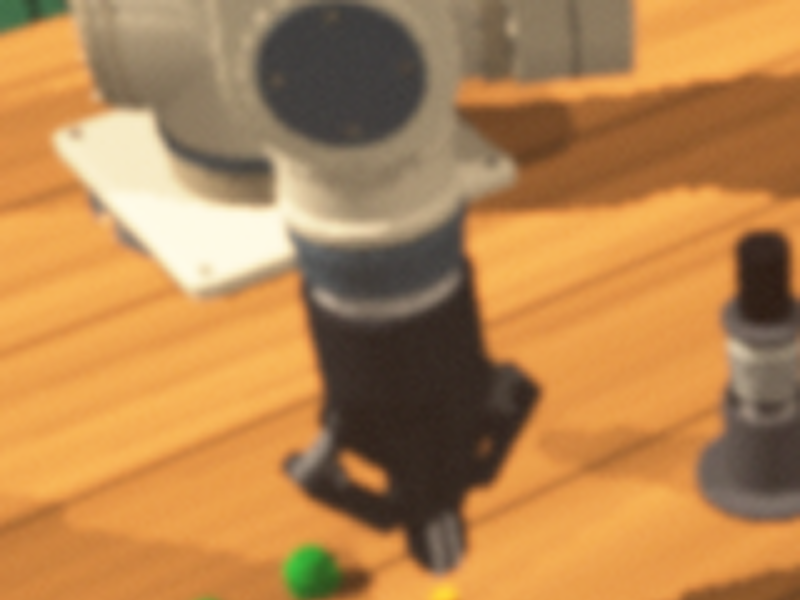

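Call:
step_arm(
  motion=[0,0,0,0,0,0,0,0,0,0,-1,0,0,0,-0.5,0],
  claw=6,
)

```text
clock: 4.88
tcp_pos: [0.4665, -0.1382, -0.0013]
orientation: [0.0, 1.0, 0.0, -0.0]
contact_force: [-0.3, 0.5, 0.3]
opening: 0.06
grip_force: 0.0
```

Run:
```python
from h import *
im,d=r.capture("scene");P=cloud("scene",d)
print(r.state()["tcp_pos"],r.state()["contact_force"])
hsv=cv2.cvtColor(im,cv2.COLOR_BGR2HSV)
m=(abs(P[...,0]-.467)<.03)&(abs(P[...,1]+.14)<.09)&(P[...,2]>.006)&(P[...,2]<.2)&(im.max(-1)<140)
X=P[m]
for z in np.arange(.0,.14,.01):
    Y=X[(X[:,2]>=z)&(X[:,2]<z+.01)]
    if len(Y):print(z.round(2),len(Y),Y.min(0)[:2].round(3),Y.max(0)[:2].round(3))
```

```text
[ 0.46625437 -0.13811446 -0.00173062] [-1.32579913  0.01029129  0.19097583]
0.04 4 [ 0.465 -0.109] [ 0.476 -0.107]
0.05 29 [ 0.459 -0.182] [ 0.48 -0.1 ]
0.06 45 [ 0.458 -0.183] [ 0.48  -0.098]
0.07 45 [ 0.46  -0.182] [ 0.482 -0.096]
0.08 49 [ 0.459 -0.199] [ 0.483 -0.089]
0.09 139 [ 0.458 -0.201] [ 0.482 -0.08 ]
0.1 94 [ 0.452 -0.202] [ 0.488 -0.079]
0.11 127 [ 0.451 -0.204] [ 0.487 -0.078]
0.12 116 [ 0.464 -0.206] [ 0.487 -0.073]
0.13 174 [ 0.463 -0.207] [ 0.489 -0.072]
0.14 222 [ 0.458 -0.207] [ 0.489 -0.075]
```

Call:
step_arm(
  motion=[0.1,0,-1.5,0,0,-0.1,-1.0,0,0,0,0,0],
)

```text
clock: 5.3
tcp_pos: [0.4673, -0.1392, -0.0261]
orientation: [0.0, 1.0, 0.0, -0.001]
contact_force: [-0.4, 0.6, 0.2]
opening: 0.0601
grip_force: 0.0
```

Call:
step_arm(
  motion=[0,0,0,0,0,0,0,0,0,0,0,0,0,0,0,0],
  claw=0,
)

```text
clock: 5.8
tcp_pos: [0.4682, -0.1395, -0.025]
orientation: [0.0, 1.0, -0.0, 0.0]
contact_force: [-0.2, 0.5, 4.0]
opening: 0.0125
grip_force: 29.3
```

Call:
step_arm(
  motion=[0,0,3,0,0,0,4,0,5,-1.2,0,0,5,-1.2,0,0,4.7,-1.1,0,0,0,0,-3,0,0,0,-2.8,0,0,0,0,0],
)

```text
clock: 6.8
tcp_pos: [0.6133, -0.1737, -0.0156]
orientation: [0.0, 1.0, 0.001, -0.002]
contact_force: [-0.0, 0.1, -0.5]
opening: 0.0127
grip_force: 29.4
```

Call:
step_arm(
  motion=[0,0,0,0,0,0,0,0,0,0,4,0,0,0,4,0],
  claw=3.5,
)

```text
clock: 7.3
tcp_pos: [0.6149, -0.1744, 0.0685]
orientation: [0.0, 1.0, -0.0, 0.0]
contact_force: [0.8, -0.0, -0.0]
opening: 0.0347
grip_force: 0.0
```

Call:
step_arm(
  motion=[-5,-2.6,0,0,-5,-2.6,0,0,-4.25,-2.5,-1,0,0,0,-4,0,0,0,-3.5,0,0,0,-1.5,0,0,0,0,0],
  claw=6,
)

```text
clock: 8.18
tcp_pos: [0.4724, -0.2513, -0.0333]
orientation: [0.0, 1.0, 0.0, -0.0]
contact_force: [0.4, -0.2, 0.2]
opening: 0.0597
grip_force: 0.0
```

Call:
step_arm(
  motion=[0,0,0,0,0,0,0,0,0,0,0,0],
  claw=0,
)

```text
clock: 8.55
tcp_pos: [0.4732, -0.2518, -0.032]
orientation: [0.0, 1.0, -0.001, 0.001]
contact_force: [-0.8, 0.5, 6.3]
opening: 0.0255
grip_force: 29.2
```

Call:
step_arm(
  motion=[0,0,3.5,0,0,0,4,0,3.25,3.5,0,0,3.25,3.5,0,0,3.25,3.2,0,0,0,0,-3.5,0,0,0,-3.2,0,0,0,0,0],
)

```text
clock: 9.55
tcp_pos: [0.5693, -0.1489, -0.0264]
orientation: [0.0, 1.0, 0.0, -0.001]
contact_force: [-0.9, 0.4, 1.0]
opening: 0.0255
grip_force: 34.8
```

Call:
step_arm(
  motion=[0,0,0,0,0,0,0,0,0,0,4,0,0,0,4,0],
  claw=4.5,
)

```text
clock: 10.05
tcp_pos: [0.5697, -0.1495, 0.0562]
orientation: [0.0, 1.0, -0.0, 0.0]
contact_force: [0.9, 0.3, -0.8]
opening: 0.0448
grip_force: 0.0
```

Call:
step_arm(
  motion=[-2.2,-5,1,0,-2,-5,0,0,-2,-5,0,0,-1,-5.2,-1,0,0,0,-4,0,0,0,-3.2,0,0,0,-1.4,0,0,0,0,0],
  claw=7,
)

```text
clock: 11.05
tcp_pos: [0.4978, -0.3512, -0.0313]
orientation: [0.0, 1.0, 0.0, -0.0]
contact_force: [0.3, -0.6, -0.5]
opening: 0.07
grip_force: 0.0
```

Call:
step_arm(
  motion=[0,0,0,0,0,0,0,0,0,0,0,0,0,0,0,0],
  claw=0,
)

```text
clock: 11.55
tcp_pos: [0.4986, -0.3518, -0.03]
orientation: [0.0, 1.0, -0.001, 0.001]
contact_force: [-0.3, 0.6, 6.0]
opening: 0.0288
grip_force: 29.3
```

Call:
step_arm(
  motion=[0,0,3.5,0,0,0,3.5,0,2.4,5,0,0,2.4,5,0,0,2.5,5.2,0,0,0,0,-3.2,0,0,0,-2.5,0,0,0,0,0],
)

```text
clock: 12.55
tcp_pos: [0.5699, -0.1986, -0.0195]
orientation: [0.0, 1.0, 0.001, -0.001]
contact_force: [0.2, 0.1, -0.5]
opening: 0.0286
grip_force: 30.2
```

Call:
step_arm(
  motion=[0,0,0,0,0,0,0,0,0,0,0,0,0,0,5,0,0,0,6,0,-1,5,6,5,-1,6,2,5,-1,6,0,5],
  claw=4,
)

```text
clock: 13.55
tcp_pos: [0.5437, -0.0403, 0.1612]
orientation: [-0.131, 0.991, -0.001, 0.002]
contact_force: [0.3, 0.3, -0.3]
opening: 0.0401
grip_force: 0.0
```

Run:
```python
from h import *
print(r.state()["tcp_pos"],r.state()["clock"])
a,da=r.capture("top");b,db=r.capture("scene")
c1=cv2.resize(a[150:240,340:460],(480,360),interpolation=cv2.INTER_CUBIC)
c2=cv2.resize(b[200:290,180:300],(320,240),interpolation=cv2.INTER_CUBIC)
o=np.zeros((600,480,3),np.uint8);o[:360]=c1;o[360:,:320]=c2;cv2.imwrite("pics/crop4.png",o)
for cam,d in(("top",da),("scene",db)):
    P=cloud(cam,d)
    for n in("drum","block"): pass
    for n in("nipple_top","nipple","seat","gun","spindle","holder"):
        for q in r.pinpoint(n,cam)[:2]:
            z={"nipple":.098,"nipple_top":.125,"seat":.024,"gun":.006}.get(n,0)
            print(cam,n,round(q["p"],2),np.round(q["uv"],1),ray(cam,q["uv"],z).round(4))
    m=(abs(P[...,0]-.57)<.07)&(abs(P[...,1]-.21)<.07)&(P[...,2]>.112)&(P[...,2]<.15)
    X=P[m];print(cam,"nip head",len(X),X.mean(0).round(4),X.min(0).round(4),X.max(0).round(4))
    # bolts/plate corners from plate surface
    m=(abs(P[...,0]-.57)<.12)&(abs(P[...,1]-.2)<.12)&(abs(P[...,2]-.012)<.004);X=P[m][:,:2].astype(np.float32)
    print("plate",cv2.minAreaRect(X))
    hsv=cv2.cvtColor(a if cam=="top" else b,cv2.COLOR_BGR2HSV)
    m=(hsv[...,0]<14)&(hsv[...,1]>140)&(abs(P[...,0]-.54)<.12)&(abs(P[...,1]-.3)<.12)&(P[...,2]>.03);X=P[m];print("drum",len(X),X.mean(0),X[:,:2].min(0),X[:,:2].max(0),"hi",X[X[:,2]>.098].mean(0))
    np.save(f"{cam}P.npy",P)
```

```text
[ 0.54374213 -0.04025136  0.16118109] 13.55
top nipple_top 0.47 [255.5 192.9] [0.5615 0.2008 0.125 ]
top nipple 0.61 [255.  189.5] [0.5762 0.2061 0.098 ]
top seat 0.51 [319.3 124.5] [0.7903 0.0327 0.024 ]
top gun 0.61 [306.8 236.6] [0.4588 0.0642 0.006 ]
top gun 0.61 [190.2 239.5] [0.4457 0.3994 0.006 ]
top spindle 0.86 [257.3 187.3] [0.6028 0.2127 0.    ]
top holder 0.47 [306.  235.7] [0.462  0.0667 0.    ]
top holder 0.25 [451.5 190.4] [ 0.6011 -0.3572  0.    ]
top nip head 32 [0.568 0.201 0.125] [0.5608 0.1941 0.1177] [0.5747 0.2078 0.1324]
plate ((0.560785710811615, 0.19398683309555054), (0.2097877413034439, 0.2138233482837677), 89.21196746826172)
drum 611 [0.53118997 0.31239609 0.09315275] [0.48833402 0.27193126] [0.58255787 0.37585017] hi [0.53658143 0.31588747 0.10223628]
scene nipple_top 0.55 [358.  148.4] [0.5696 0.199  0.125 ]
scene nipple 0.67 [362.9 154.1] [0.5707 0.2194 0.098 ]
scene seat 0.53 [291.4 178.7] [0.4628 0.059  0.024 ]
scene gun 0.74 [263.7 320.1] [ 0.7637 -0.234   0.006 ]
scene gun 0.64 [289.3 181.3] [0.4508 0.06   0.006 ]
scene spindle 0.96 [364.1 187.1] [0.5948 0.2138 0.    ]
scene spindle 0.74 [365. 262.] [0.7838 0.0306 0.    ]
scene holder 0.92 [294.3 183.9] [0.4628 0.0684 0.    ]
scene nip head 35 [0.5752 0.1992 0.1208] [0.5653 0.1931 0.1121] [0.5824 0.2076 0.1264]
plate ((0.5968902707099915, 0.2145296037197113), (0.12040761113166809, 0.10226217657327652), 29.11801528930664)
drum 621 [0.5563653 0.3049671 0.0827192] [0.50023616 0.26961522] [0.59112564 0.35903511] hi [0.5470911  0.31251117 0.10102515]
```

View pics/crop4.png

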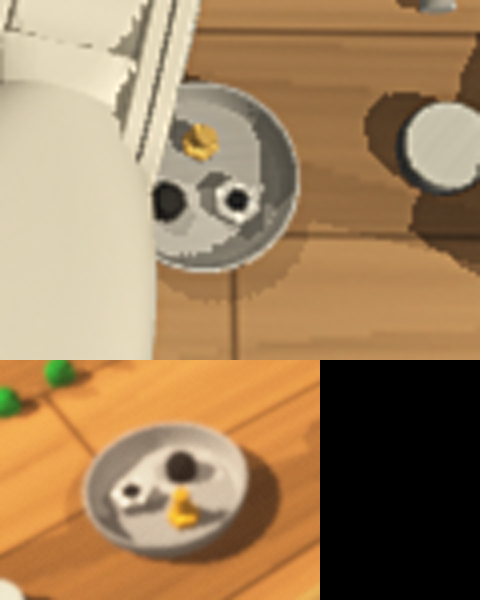

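```bash
cat > fit.py <<'E'
import numpy as np
from scipy.optimize import least_squares
def sdf(p,prof):
    "distance to solid of revolution; prof rows (r,z0,z1)"
    rr=np.hypot(p[:,0],p[:,1]);D=[]
    for R,a,b in prof:
        dx=rr-R;dz=np.abs(p[:,2]-(a+b)/2)-(b-a)/2
        D.append(np.hypot(np.maximum(dx,0),np.maximum(dz,0))+np.minimum(np.maximum(dx,dz),0))
    return np.min(D,0)
def frame(a):
    a=a/np.linalg.norm(a);x=np.cross([0,1,0],a);x/=np.linalg.norm(x);return np.array([x,np.cross(a,x),a])
NIP=[(.0115,0,.006),(.006,0,.021),(.009,.021,.030)]
GUN=[(.017,0,.042),(.019,0,.006),(.012,.042,.062),(.020,.062,.100),(.024,.100,.106),(.015,.106,.150)]
E
python3 - <<'E'
import numpy as np
from fit import *
th=np.radians(29);t=np.radians(25)
a=np.array([-np.sin(t)*np.cos(th),-np.sin(t)*np.sin(th),np.cos(t)]);F=frame(a)
for cam in("top","scene"):
    P=np.load(cam+"P.npy").reshape(-1,3)
    X=P[(np.hypot(P[:,0]-.572,P[:,1]-.2)<.03)&(P[:,2]>.105)&(P[:,2]<.14)]
    s=least_squares(lambda f:sdf((X-f)@F.T,NIP),[.58,.206,.095],loss="soft_l1",f_scale=.001);f=s.x
    print(cam,len(X),"foot",f.round(4),"top",(f+.03*a).round(4),"rms",np.sqrt(np.mean(s.fun**2)).round(4))
    X=P[(np.hypot(P[:,0]-.463,P[:,1]-.065)<.035)&(P[:,2]>.066)&(P[:,2]<.17)]
    s=least_squares(lambda f:sdf((X-[f[0],f[1],f[4]])@frame(np.array([f[2],f[3],1])).T,GUN),[.463,.065,0,0,.006],loss="soft_l1",f_scale=.002)
    print("gun mouth",s.x[[0,1,4]].round(4),"slope",s.x[2:4].round(3),"top",(s.x[:2]+.13*s.x[2:4]).round(4),np.sqrt(np.mean(s.fun**2)).round(4))
E
```

```text
top 52 foot [0.5813 0.2058 0.0992] top [0.5702 0.1996 0.1264] rms 0.0024
gun mouth [0.4543 0.0594 0.0086] slope [0.118 0.084] top [0.4697 0.0703] 0.0014
scene 58 foot [0.5813 0.2072 0.0973] top [0.5702 0.2011 0.1244] rms 0.001
gun mouth [0.4636 0.0652 0.0052] slope [-0.     0.004] top [0.4636 0.0657] 0.0012
```

Call:
step_arm(
  motion=[-2.7,3.5,1,5,-2.7,3.6,0,5,-2.6,3.5,0,4,0,0,-4,0,0,0,-3,0,0,0,-1.5,0,0,0,0,0],
  claw=6,
)

```text
clock: 15.12
tcp_pos: [0.4625, 0.0648, 0.0829]
orientation: [-0.25, 0.968, 0.0, -0.001]
contact_force: [0.3, -0.2, 1.2]
opening: 0.0603
grip_force: 0.0
```

Call:
step_arm(
  motion=[0,0,0,0,0,0,0,0,0,0,0,0,0,0,0,0],
  claw=0,
  force=30,
)

```text
clock: 15.62
tcp_pos: [0.4637, 0.065, 0.0846]
orientation: [-0.25, 0.968, -0.0, 0.001]
contact_force: [-1.2, 2.7, 7.3]
opening: 0.0291
grip_force: 29.6
```

Call:
step_arm(
  motion=[0,0,2,0,0,0,2,0,0,0,0,0],
)

```text
clock: 16.0
tcp_pos: [0.4638, 0.0648, 0.1245]
orientation: [-0.25, 0.968, -0.0, 0.001]
contact_force: [0.1, -0.4, -4.6]
opening: 0.0292
grip_force: 30.9
```

```bash
cat > gunfit.py <<'E'
from h import *
from fit import *
import sys
def fit(z0,f0,reg=.04,zmin=None,cams=("scene","top")):
    "z-range below which points are ignored; f0=[mouth x,y,z, slope x,y]"
    out=[]
    for cam in cams:
        im,d=r.capture(cam);P=cloud(cam,d)[d>0]
        f0=np.array(f0,float);a=np.array([f0[3],f0[4],1]);a/=np.linalg.norm(a)
        q=P-f0[:3];l=q@a;rad=np.linalg.norm(q-l[:,None]*a,axis=1)
        X=P[(rad<reg)&(l>-.01)&(l<.108)&(P[:,2]>z0)]
        s=least_squares(lambda f:sdf((X-f[:3])@frame(np.array([f[3],f[4],1])).T,[(r_,a_,b_) for r_,a_,b_ in GUN]),f0,loss="soft_l1",f_scale=.0015)
        f=s.x;v=np.array([f[3],f[4],1]);v/=np.linalg.norm(v)
        print(cam,len(X),"mouth",f[:3].round(4),"axis",v.round(3),"tilt",np.degrees(np.arccos(v[2])).round(1),"az",np.degrees(np.arctan2(-v[1],-v[0])).round(1),"rms",np.sqrt(np.mean(s.fun**2)).round(4));out.append(f)
    st=r.state();print("tcp",st["tcp_pos"].round(4),"F",st["contact_force"].round(1),"open",round(st["opening"],4),st["clock"])
    return out
E
python3 - <<'E'
from gunfit import *
fit(.062,[.4636,.065,.046,0,0])
E
```

```text
scene 430 mouth [0.4639 0.0651 0.0452] axis [ 0.004 -0.008  1.   ] tilt 0.5 az 115.0 rms 0.0012
top 0 mouth [0.4636 0.065  0.046 ] axis [0. 0. 1.] tilt 0.0 az -180.0 rms nan
tcp [0.4628 0.0648 0.123 ] F [-0.3  0.1 -4.1] open 0.0292 16.1
  return _methods._mean(a, axis=axis, dtype=dtype,
  ret = ret.dtype.type(ret / rcount)
```

Call:
step_arm(
  motion=[-0.5,-0.28,0.04,0,-0.5,-0.28,0.01,0,-0.5,-0.27,-0.01,0,-0.49,-0.27,-0.04,0,-0.49,-0.27,-0.06,0,-0.48,-0.27,-0.09,0,-0.48,-0.26,-0.11,0,-0.47,-0.26,-0.13,0,-0.46,-0.26,-0.15,0,-0.45,-0.25,-0.18,0,0,0,0,0],
)

```text
clock: 17.48
tcp_pos: [0.4145, 0.0379, 0.1164]
orientation: [-0.25, 0.968, -0.0, -0.0]
contact_force: [1.8, 2.4, -3.2]
opening: 0.029
grip_force: 30.1
```

Run:
```python
from gunfit import *
fit(.062,[.463,.065,.050,-.4,-.22],cams=("scene",))
```

```text
scene 491 mouth [0.4648 0.0653 0.048 ] axis [-0.35  -0.198  0.916] tilt 23.7 az 29.5 rms 0.0013
tcp [0.4146 0.038  0.1164] F [ 1.7  1.5 -3.7] open 0.0296 17.525
```

Call:
step_arm(
  motion=[-0.3,-0.17,-0.13,0,0,0,0,0],
)

```text
clock: 17.77
tcp_pos: [0.4119, 0.0364, 0.1152]
orientation: [-0.25, 0.968, -0.0, -0.0]
contact_force: [2.9, 3.0, -3.0]
opening: 0.0291
grip_force: 30.1
```

Call:
step_arm(
  motion=[0,0,0,0,0,0,0,0,0.3,0.15,1.5,0,1,0.5,2.5,0,1,0.5,4,0,0,0,4,0,0,0,0,0],
  claw=0,
  force=90,
)

```text
clock: 18.65
tcp_pos: [0.4357, 0.0476, 0.2371]
orientation: [-0.25, 0.968, -0.001, 0.001]
contact_force: [-0.0, -0.1, -5.1]
opening: 0.0279
grip_force: 89.8
```

Run:
```python
from gunfit import *
fit(.062,[.488,.077,.168,-.4,-.22],cams=("scene",))
```

```text
scene 642 mouth [0.4872 0.0756 0.1691] axis [-0.356 -0.203  0.912] tilt 24.2 az 29.7 rms 0.0013
tcp [0.4349 0.0477 0.2352] F [-0.4 -0.7 -4.1] open 0.0279 18.7
```

Call:
step_arm(
  motion=[1.5,2.4,0,0,2.2,3.4,0,0,2.2,3.4,0,0,1.5,2.4,-0.5,0,0.3,0.6,-0.5,0,0,0,0,0,0,0,0,0],
)

```text
clock: 19.58
tcp_pos: [0.5114, 0.1692, 0.225]
orientation: [-0.25, 0.968, -0.0, -0.0]
contact_force: [0.1, 0.1, -4.2]
opening: 0.028
grip_force: 89.7
```

Run:
```python
from gunfit import *
fit(.135,[.564,.198,.159,-.4,-.22],cams=("scene",))
im,d=r.capture("scene");P=cloud("scene",d)[d>0]
th=np.radians(29);t=np.radians(25)
a=np.array([-np.sin(t)*np.cos(th),-np.sin(t)*np.sin(th),np.cos(t)]);F=frame(a)
X=P[(np.hypot(P[:,0]-.572,P[:,1]-.2)<.03)&(P[:,2]>.105)&(P[:,2]<.135)]
s=least_squares(lambda f:sdf((X-f)@F.T,NIP),[.58,.206,.095],loss="soft_l1",f_scale=.001);print("niptop",len(X),(s.x+.03*a).round(4),np.sqrt(np.mean(s.fun**2)).round(4))
cv2.imwrite("pics/crop5.png",cv2.resize(im[60:200,280:440],(640,560),interpolation=cv2.INTER_CUBIC))
```

```text
scene 627 mouth [0.5629 0.1971 0.1567] axis [-0.354 -0.202  0.913] tilt 24.0 az 29.7 rms 0.0013
tcp [0.5116 0.1692 0.2253] F [-0.1  0.3 -4.7] open 0.0278 19.625
niptop 55 [0.5695 0.2008 0.1241] 0.0011
```

View pics/crop5.png

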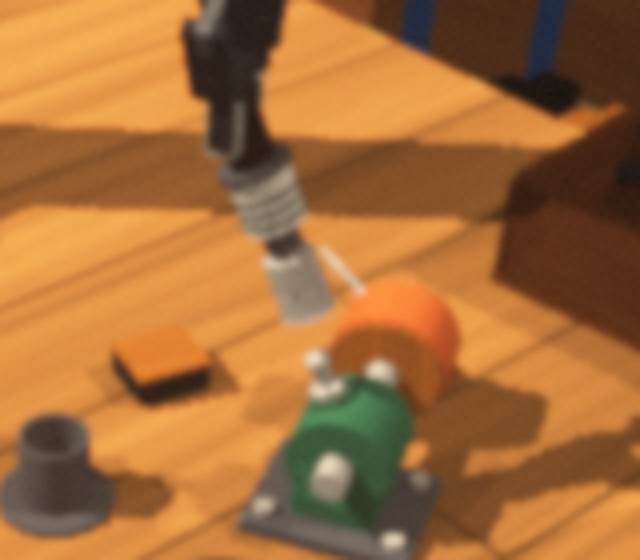

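Call:
step_arm(
  motion=[0.2,0.1,-1.3,0,0.2,0.1,-1.2,0,0.1,0.06,-0.27,0,0.1,0.06,-0.27,0,0.11,0.06,-0.27,0,0.11,0.06,-0.27,0,0,0,0,0],
)

```text
clock: 20.55
tcp_pos: [0.5202, 0.1744, 0.1892]
orientation: [-0.25, 0.968, 0.0, -0.0]
contact_force: [-0.4, -0.0, -3.3]
opening: 0.028
grip_force: 89.7
```

Run:
```python
from gunfit import *
fit(.128,[.571,.202,.121,-.39,-.22],cams=("scene",))
```

```text
scene 557 mouth [0.5717 0.2027 0.1211] axis [-0.354 -0.207  0.912] tilt 24.2 az 30.3 rms 0.0013
tcp [0.5202 0.1744 0.1894] F [-0.   0.7 -3.2] open 0.0282 20.6
```

Call:
step_arm(
  motion=[0.06,0.03,-0.14,0,0.06,0.03,-0.14,0,0.05,0.03,-0.13,0,0.05,0.03,-0.13,0,0,0,0,0],
)

```text
clock: 21.22
tcp_pos: [0.5217, 0.1753, 0.1851]
orientation: [-0.25, 0.968, -0.0, 0.0]
contact_force: [-6.6, -3.3, 8.8]
opening: 0.0278
grip_force: 90.8
```

Call:
step_arm(
  motion=[0.06,0.03,-0.14,0,0.06,0.03,-0.14,0,0.05,0.03,-0.13,0,0,0,0,0],
)

```text
clock: 21.72
tcp_pos: [0.5241, 0.1767, 0.1789]
orientation: [-0.25, 0.968, 0.0, -0.001]
contact_force: [3.0, 2.2, -13.0]
opening: 0.0281
grip_force: 90.5
```

Call:
step_arm(
  motion=[0.06,0.03,-0.14,0,0.06,0.03,-0.14,0,0.05,0.03,-0.13,0,0,0,0,0],
)

```text
clock: 22.22
tcp_pos: [0.5257, 0.177, 0.1769]
orientation: [-0.25, 0.968, -0.0, 0.0]
contact_force: [-4.6, -2.0, 2.4]
opening: 0.0279
grip_force: 92.2
```

Call:
step_arm(
  motion=[0.07,0.04,-0.18,0,0.08,0.04,-0.18,0,0.07,0.04,-0.18,0,0,0,0,0],
)

```text
clock: 22.72
tcp_pos: [0.5276, 0.1781, 0.1722]
orientation: [-0.25, 0.968, -0.001, 0.001]
contact_force: [-8.7, -3.2, 10.5]
opening: 0.0278
grip_force: 92.4
```

Call:
step_arm(
  motion=[0.07,0.04,-0.18,0,0.08,0.04,-0.18,0,0.07,0.04,-0.18,0,0,0,0,0],
)

```text
clock: 23.22
tcp_pos: [0.5297, 0.1792, 0.1671]
orientation: [-0.25, 0.968, -0.001, 0.001]
contact_force: [-9.9, -2.8, 12.6]
opening: 0.0279
grip_force: 92.6
```

Run:
```python
from gunfit import *
im,d=r.capture("scene");cv2.imwrite("pics/crop6.png",cv2.resize(im[80:180,310:410],(600,600),interpolation=cv2.INTER_CUBIC))
g=fit(.12,[.578,.206,.106,-.39,-.22],cams=("scene",))
```

```text
scene 511 mouth [0.5785 0.2053 0.1033] axis [-0.347 -0.199  0.916] tilt 23.6 az 29.8 rms 0.0017
tcp [0.5297 0.1792 0.1672] F [-10.   -4.   13.1] open 0.0279 23.325
```

View pics/crop6.png

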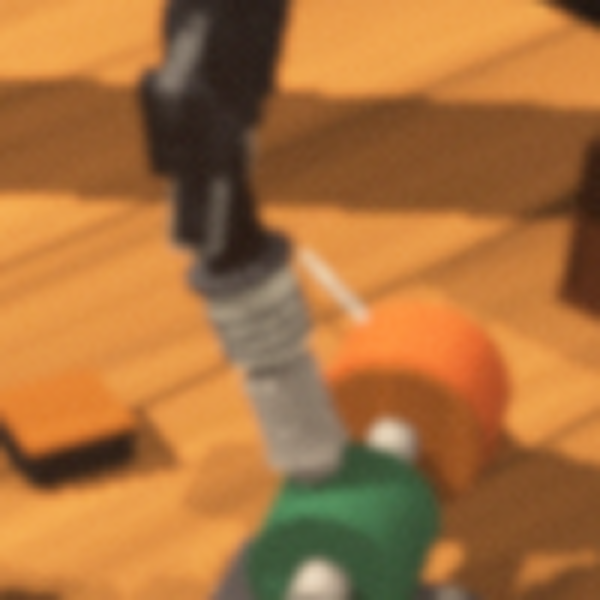

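Run:
```python
from gunfit import *
im,d=r.capture("scene");P=cloud("scene",d)[d>0]
f0=np.array([.5785,.2053,.1033,-.38,-.215]);a=np.array([f0[3],f0[4],1]);a/=np.linalg.norm(a)
q=P-f0[:3];l=q@a;rad=np.linalg.norm(q-l[:,None]*a,axis=1);X=P[(rad<.03)&(l>-.01)&(l<.105)&(P[:,2]>.112)]
def res(f,s):
    g=[(r_,a_-(s if a_>.045 else 0),b_-(s if b_>.05 else 0)) for r_,a_,b_ in GUN];return sdf((X-f[:3])@frame(np.array([f[3],f[4],1])).T,g)
s=least_squares(lambda f:res(f,f[5]),[*f0,.008],loss="soft_l1",f_scale=.0015);f=s.x
v=np.array([f[3],f[4],1]);v/=np.linalg.norm(v);n=np.array([.5697,.2009,.1242])
print(f.round(4),"seat",(f[:3]+.018*v).round(4),"nip",n,"axial",((f[:3]+.018*v-n)@v).round(4),"tilt",np.degrees(np.arccos(v[2])),np.sqrt(np.mean(s.fun**2)))
```

```text
[ 0.5769  0.2046  0.1078 -0.382  -0.218   0.0098] seat [0.5706 0.201  0.1243] nip [0.5697 0.2009 0.1242] axial -0.0003 tilt 23.74092572844616 0.001234156824068323
```

Call:
step_arm(
  motion=[0.05,0.03,-0.13,0,0.02,0.01,-0.05,0,0,0,0,0,0,0,0,0,0,0,0,0],
)

```text
clock: 24.0
tcp_pos: [0.5303, 0.1796, 0.1655]
orientation: [-0.25, 0.968, -0.001, 0.001]
contact_force: [-10.8, -4.5, 13.6]
opening: 0.0282
grip_force: 92.7
```

Call:
step_arm(
  motion=[0,0,0,0,0,0,0,0,0,0,0,0,0,0,0,0],
)

```text
clock: 24.5
tcp_pos: [0.5303, 0.1796, 0.1655]
orientation: [-0.25, 0.968, -0.001, 0.001]
contact_force: [-10.0, -3.4, 14.0]
opening: 0.0279
grip_force: 92.7
```

Steady, home and telescoped to about 11–12 mm; handing in.

```bash
python3 -c "
from cell import r
print(r.close_job())"
```

```text
the job is handed in; nothing more can be done
None
```

The job is handed in, with no verdict returned: the cap, nut and plug are in the dish, and the gun is snapped home on the nipple, still gripped and held about 11–12 mm into its 15 mm stroke (extrapolated from 9.8 mm measured before the last push).

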